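Cup on the drying peg, dryer flap held at the pointer

ROBOT

A 6-joint arm with a two-finger parallel gripper is mounted at the origin on the work surface. World frame = base frame: x ahead of the robot, y to its left, z up, the work surface at z = 0. Lengths are in m, angles in rad, forces in N, time in s.
With the tool pointing down it reaches from about 0.425 to 1.125 m from the base axis. Payload 14.9 kg.
Tool frame: the origin (TCP) lies midway between the tips of the shut fingers; the grasp point (between the pads) lies 19 mm behind it; z points along the fingers, y is the direction in which the jaws open and shut (so a half turn about z gives the same grasp; the last joint's range is limited). The gripper opens to 91 mm and grips with 3 to 60 N. Pads are 32 mm wide; open, the fingers measure 118 mm over their backs; the gripper's body (76 mm by 178 mm) begins 60 mm behind the grasp point.
Start: joints at [1.145, 0.379, 1.734, -0, 1.028, -0.033], TCP at [0.268, 0.647, 0.214] pointing down, gripper open.
Joint ranges: [-2.77, 2.77], [-0.74, 2.19], [0, 2.66], [-1.06, 4.2], [0.31, 2.87], [-3.08, 3.08]. Speed limits (rad/s): [1.89, 1.89, 2.39, 3.14, 3.14, 3.14].

INTERFACE

Orientations are given as a unit quaternion [w, x, y, z].
In Python, from bench import robot gives the robot as it stands.
- The arm moves only by the tool servo_tool, never from a script. Its argument "deltas" is a list of rows, each a list of 4 numbers: the shift along the world's x, y, z in m, then the turn about the world's z in rad. In form: [[dx, dy, dz, yaw], ...]. A call has 1 to 12 rows; each row shifts and turns the pose as measured when the row begins; what a row does not reach is not made up. A row lasts 1/12 s, in which the tool goes at most 41.7 mm and 7.16 degrees, less where a joint would pass 70% of its speed; a pose out of reach is approached as far as the arm can. A call with a gripper value outside its range is refused whole. "gripper" is the opening, from 0 (shut) to 1 (fully open), set as the call begins (left out, the last holds). The fingers move at their own pace and stop on an object; "grip_force" is the grip in N (left out, the last holds). Time passes only in rows, so rows that do not move let the fingers close. It gives the time, the measured TCP pose, the force and the opening at its end, in the units of the state.
- robot.read_state(): the state, without advancing time (a new reading comes with each control period).
- robot.read_camera(name): name is "scene" or "side" or "wrist"; returns a dict with "image" (400x640x3 uint8, red, green, blue), "z_map" (400x640 float32, m along the optical axis (not along the pixel's ray), 0 where there is no reading), "fx", "fy", "cx", "cy" (pixels), "T" (4x4, takes a point from camera to world coordinates). Camera axes: x right, y down, z forward; pixel columns grow to the right and rows downward; lengths in m; the calibration is good to about 2 mm. A picture is of the moment at which its call begins.
- robot.sign_off(): hands the job in, once; it reports no verdict.
The state is a dict: "clock": time; "qpos": joint angles; "dq": joint speeds; "joint_torque": joint torques, N m; "tool_pos": TCP position; "tcp_rot": TCP orientation; "ft_force": force on the tool from outside, world axes, zero at the start; "wrist_torque": the same for the moment, N m; "grip_width": finger opening in m.
Only numpy, scipy, OpenCV 4.12 (cv2) and the standard library are available. Lean on these libraries where they do the work, as an engineer would, in place of code of your own. Each camera call takes 0.05 s, during which the arm holds its last target.

TASK

Take the white sample cup lying in the cradle, turn it mouth-down and put it over the green drying peg until its rim stands on the peg's base, and let go of it. Then lift the dryer's clear flap by its blue bar until the flap is in line with the red pointer, so the warm air is thrown across the cup, and finish while still holding it there, because its stay is missing and it falls shut by itself. Leave the pointer and the other things on the bench where they are.

Things in the scene. Friction and masses are not known exactly. Their poses are not given: they have to be found in the camera images.
- cup_center (a point): Centre (half-way along the axis) of the white plastic sample cup: a straight round cup 48 mm outside diameter, 42 mm inside, 100 mm long, 3 mm wall, 5 mm bottom, about 70 g, with an orange band round its closed end. Its z axis points from the closed end to the mouth. At the start it lies level on two rails on top of the cradle, its centre 73 mm above the bench, mouth roughly towards the robot; both sides are free to grasp. On the peg its centre is 62 mm above the bench.
- cup: The same cup; origin at the centre of the outside of its closed end, z axis towards the mouth.
- cradle: Fixed grey cradle under the cup, 140 (its x) x 42 x 54 mm high, its foot 8 mm and its upper part 110 x 40 mm; origin at the centre of its underside; the cup lies along its x axis, mouth to -x. It and the peg stand may change places.
- peg_tip (a point): Tip of the upright green drying peg, 87 mm above the bench: 22 mm diameter, tapered at the top, fixed at the centre of a grey round base 100 mm diameter and 12 mm high on which the cup's rim comes to stand. z is up.
- flap (a joint): Angle (rad) of the dryer's flap: 0 lying shut (start), growing as its free edge rises, stop at 1.4. The hinge is free: let go, the flap falls shut. The flap is a clear panel with blue edges, 180 mm along the hinge, 170 mm from hinge to free edge, about 0.3 kg. It is hinged along the top left edge (the dryer's own +y side) of the white fixed dryer, a box 250 (x) x 210 (y) x 85 mm high.
- flap_hinge (a point): Middle of the flap's hinge line, 97 mm above the bench, fixed to the dryer; the hinge line is its x axis, z is up, and the shut flap reaches from here to -y.
- flap_bar (a point): Centre of the round blue bar on the flap: 12 mm diameter, 100 mm long, parallel to the hinge (its x axis), 140 mm from the hinge line along the flap (its -y) and 40 mm off the flap's mid-plane (its z); held by a post at each end, so about 80 mm are free, and 31 mm of free space are beneath it. Its axes turn with the flap: its -y points along the flap from hinge to free edge.
- pointer (a joint): Angle (rad) of the red pointer, counted just as the flap's: the flap is in line with it when both have the same value. It is set at 0.5 to 0.95 at the start, turns stiffly about the hinge line and must stay as it is.
- pointer_tip (a point): Tip of the red pointer, a flat red arm 205 mm long starting on the hinge line, 107 mm from the flap's middle on the far (+x) side. Its -y points from the hinge line to the tip. A thin steel arc (200 mm radius) with white ticks stands just beyond it.
- wash_bottle: Bystander: blue wash bottle with white cap, 60 dia x 160 mm, loose; origin at the centre of its underside. Leave it alone.
- jar: Bystander: amber jar with black lid, 56 dia x 85 mm, loose; origin at the centre of its underside. Leave it alone.
- dishes: Bystander: stack of clear culture dishes, 93 dia x 31 mm, loose; origin at the centre of its underside. Leave it alone.
- beaker: Bystander: green glass beaker, open end up, 66 dia x 85 mm, loose; origin at the centre of its underside. Leave it alone.
- mouse: Bystander: white computer mouse, 100 x 58 x 24 mm, loose; origin at the centre of its underside. Leave it alone.
- note_pad: Bystander: yellow note pad, 76 x 76 x 14 mm, loose; origin at the centre of its underside. Leave it alone.
Mind the look-alikes: they are no part of the job. Leave any pink look-alike of the cup alone.

How it is judged:
On the way, in this order (a step that is already met when the one before it is completed fails the run):
1. the cup stands mouth-down over the peg, rim on the base, let go (angle between cup_center's own z axis and vertical above 2.99 rad and horizontal distance between cup_center and peg_tip below 0.016 m and height (world z) of cup_center between 0.052 and 0.07 m and contact force between the fingers and cup below 0.1 N and linear speed of cup below 0.03 m/s), for 0.2 s.
2. the fingers hold the flap in line with the pointer (angle between the y axis of flap_bar and the y axis of pointer_tip, either way round below 0.08 rad and contact force between the fingers and flap above 0.5 N and velocity of joint flap between -0.1 and 0.1 rad/s), for 0.4 s.
At the end, for the whole second after the job is handed in: The cup is upside down (within 0.15 rad of vertical) over the peg, its rim on the base (centre within 8 mm of 62 mm high, within 16 mm of the peg's axis), untouched and still; the flap is still within 0.08 rad of the pointer's angle, carried by the fingers (contact over 0.5 N) (all of step 1 and all of step 2); the arm keeps its last pose, push and grip.
It fails at once if the pointer is moved (tip by more than 12 mm) (distance of pointer_tip from where it was at the start of the episode above 0.012 m).
It fails at once if a bystander (bottle, jar, dishes, beaker, mouse, note pad) is moved more than 30 mm (distance of any of wash_bottle, jar, dishes, beaker, mouse, note_pad from where it was at the start of the episode above 0.03 m).
It also fails if it takes over 72 s, if anything falls off the work surface, if the arm or the gripper's body presses on something with over 40 N, if the wrist force passes 120 N, or if a joint passes its speed limit or range.

## Working session

There is one attempt and no reset: what is moved stays moved. The work goes in short steps, Python scripts to look and compute and a tool call to move; the robot and the scene stay as the last step left them, time stands still between calls to the robot, and variables do not carry over. Pictures are saved under pics/ and viewed, and the job is handed in when it is done.

Besides the shell and the picture viewer there is one more tool, called after "Call:" as name([rows], argument=value, ...), one row to a line, values as JSON. servo_tool: Moves the arm, as the interface text tells. Its arguments: {"type":"object","properties":{"deltas":{"type":"array"},"gripper":{"type":"number"},"grip_force":{"type":"number"}},"required":["deltas"]}

```bash
ls; mkdir -p pics; cat > h.py <<'E'
import numpy as np, cv2, pickle
from bench import robot
def shot(n,tag):
    c=robot.read_camera(n); cv2.imwrite(f'pics/{tag}.png',c['image'][:,:,::-1]); pickle.dump(c,open(f'{tag}.pkl','wb')); return c
def load(tag): return pickle.load(open(f'{tag}.pkl','rb'))
def cloud(c):
    z=c['z_map'];v,u=np.mgrid[:z.shape[0],:z.shape[1]]
    P=np.stack([(u-c['cx'])/c['fx']*z,(v-c['cy'])/c['fy']*z,z,np.ones_like(z)],-1)@c['T'].T
    P=P[...,:3]; P[z==0]=np.nan; return P
def proj(c,p):
    q=np.linalg.inv(c['T'])@np.append(p,1); return c['fx']*q[0]/q[2]+c['cx'],c['fy']*q[1]/q[2]+c['cy']
E
python3 - <<'E'
from h import *
for n in ['scene','side','wrist']:
    c=shot(n,n+'0'); print(n,c['fx'],c['T'].round(3).tolist())
s=robot.read_state(); print({k:np.round(v,3).tolist() for k,v in s.items()})
E
```

```text
pics
scene 518.4258498040512 [[-0.466, 0.719, -0.516, 1.443], [0.885, 0.374, -0.279, 0.431], [-0.008, -0.586, -0.81, 1.458], [0.0, 0.0, 0.0, 1.0]]
side 499.4819243480746 [[0.909, -0.263, 0.323, 0.049], [-0.416, -0.541, 0.731, -1.273], [-0.018, -0.799, -0.601, 1.135], [0.0, 0.0, 0.0, 1.0]]
wrist 336.87327845273023 [[0.383, 0.893, 0.235, 0.201], [0.924, -0.37, -0.099, 0.674], [-0.002, 0.255, -0.967, 0.384], [0.0, 0.0, 0.0, 1.0]]
{'clock': 0.15, 'qpos': [1.145, 0.379, 1.735, 0.0, 1.029, -0.033], 'dq': [-0.0, -0.002, -0.003, 0.0, -0.003, -0.001], 'joint_torque': [0.002, -76.412, -43.465, 0.065, 0.041, -0.0], 'tool_pos': [0.268, 0.646, 0.213], 'tcp_rot': [-0.0, 0.195, 0.981, -0.0], 'ft_force': [0.308, -0.018, 0.173], 'wrist_torque': [0.017, 0.015, 0.026], 'grip_width': 0.091}
```

View pics/scene0.png

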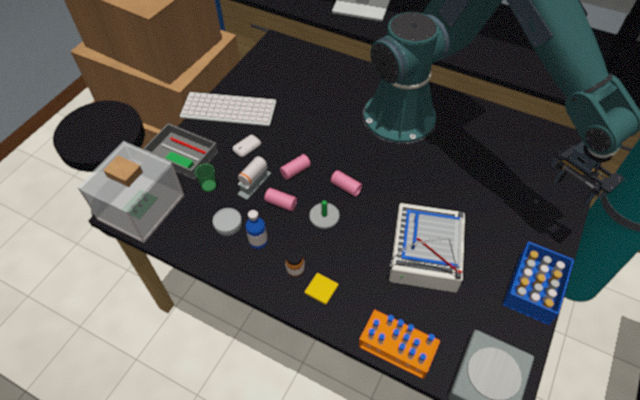

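View pics/side0.png

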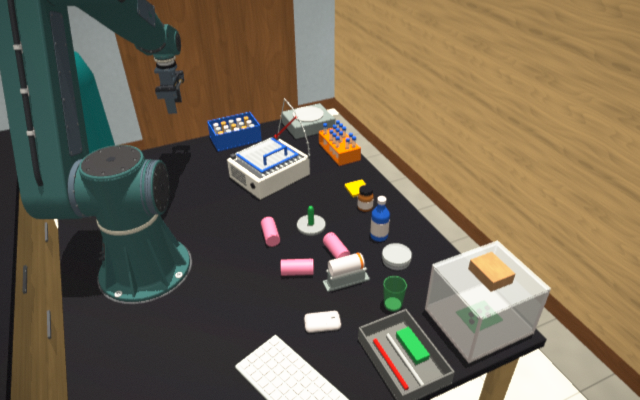

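View pics/wrist0.png

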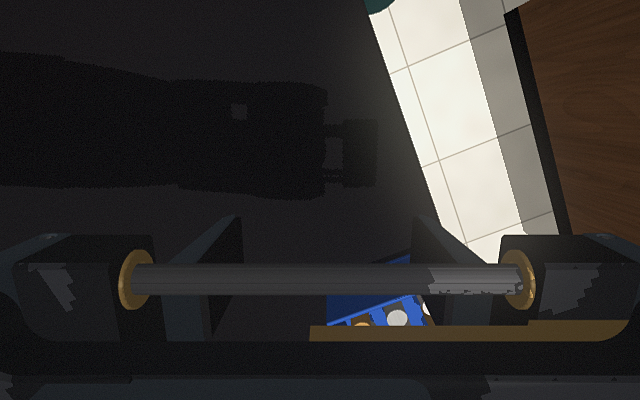

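Scene view: the white cup with its orange band lies in the grey cradle at (253,175). Three pink look-alikes lie at (295,166), (281,199) and (347,183). The green peg is at (324,210) and the dryer at (430,245), with the red pointer at (440,258). Side view: cup (347,266), peg (311,216), flap bar (283,152). Only the white cup with the orange band in the cradle fits; I'll confirm with enlarged crops.

```bash
python3 - <<'E'
from h import *
a=load('side0');b=load('scene0')
A=cv2.resize(a['image'][190:300,240:430],None,fx=4,fy=4,interpolation=cv2.INTER_CUBIC)
cv2.imwrite('pics/c1.png',A[:,:,::-1])
B=cv2.resize(b['image'][190:300,370:500],None,fx=4,fy=4,interpolation=cv2.INTER_CUBIC)
C=cv2.resize(a['image'][90:200,210:340],None,fx=4,fy=4,interpolation=cv2.INTER_CUBIC)
cv2.imwrite('pics/c2.png',np.vstack([B,C])[:,:,::-1][::1])
P=cloud(a);Q=cloud(b)
for n,uv in dict(cup=(345,264),band=(360,261),peg=(311,208),pegbase=(300,226),bar=(283,150),mouse=(322,320),bottle=(381,200),jar=(366,190),dish=(397,252),beaker=(394,290)).items(): print(n,P[uv[1],uv[0]].round(3))
for n,uv in dict(cup=(254,172),peg=(324,204),bar=(404,228),tip=(459,273)).items(): print('sc',n,Q[uv[1],uv[0]].round(3))
E
```

```text
cup [ 0.539 -0.344  0.095]
band [ 0.586 -0.348  0.091]
peg [ 0.559 -0.051  0.088]
pegbase [ 0.521 -0.039  0.014]
bar [0.604 0.322 0.099]
mouse [ 0.415 -0.448  0.024]
bottle [ 0.742 -0.196  0.162]
jar [ 0.778 -0.038  0.085]
dish [ 0.742 -0.311  0.032]
beaker [ 0.648 -0.446  0.034]
sc cup [ 0.558 -0.311  0.082]
sc peg [ 0.566 -0.036  0.08 ]
sc bar [0.545 0.235 0.101]
sc tip [0.619 0.439 0.104]
```

View pics/c1.png

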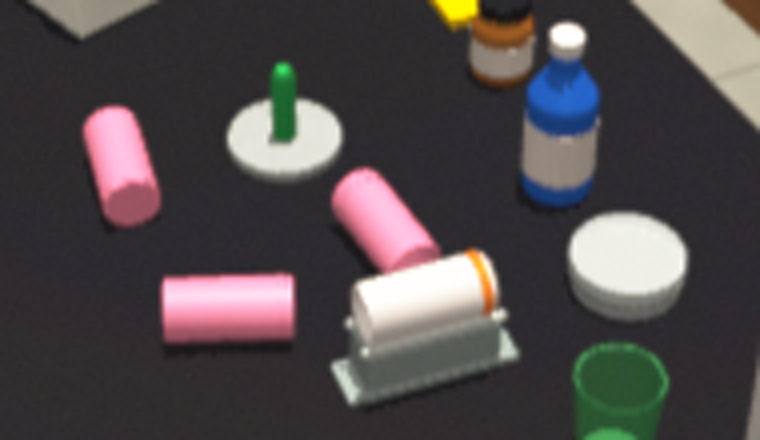

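```bash
python3 -c "
import cv2
i=cv2.imread('pics/c2.png');import numpy as np
h=i.shape[0]//2
cv2.imwrite('pics/c2b.png',cv2.resize(np.hstack([i[:h],i[h:]]),(800,338)))"
```

```text
(no output)
```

View pics/c2b.png

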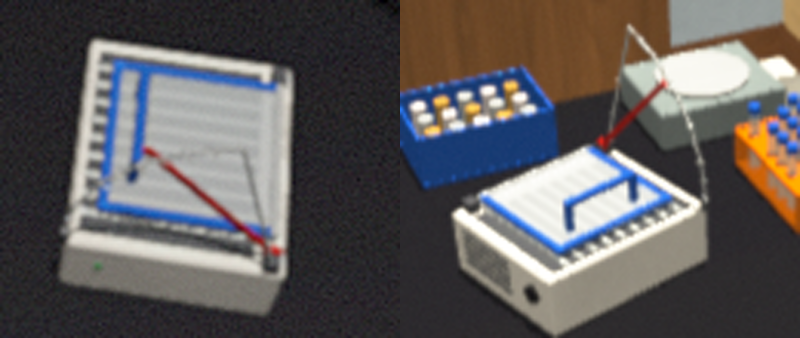

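The crop shows the white cup with its orange band (closed end) at crop (480,285) and its mouth at crop (365,320) facing the robot. It is the only cup in the cradle, so it is the one meant. Next I'll fit poses from the clouds.

```bash
python3 - <<'E'
from h import *
from scipy.optimize import least_squares
for t in ['side0','scene0']:
    c=load(t);P=cloud(c).reshape(-1,3);I=c['image'].reshape(-1,3).astype(int)
    # cup
    m=(P[:,2]>.06)&(P[:,2]<.105)&(abs(P[:,0]-.56)<.1)&(abs(P[:,1]+.33)<.08)
    m&=(I.max(1)>110)&((I[:,0]-I[:,1]<35)|((I[:,0]-I[:,2]>70)))
    p=P[m]; print(t,'cup n',m.sum(),p.min(0).round(3),p.max(0).round(3))
    def f(x):
        cy,th,cz=x; q=p[:,:2]-[0.56,cy]; d=-q[:,0]*np.sin(th)+q[:,1]*np.cos(th)
        return np.hypot(d,p[:,2]-.073)-.024
    r=least_squares(f,[-.33,0,0],loss='soft_l1',f_scale=.002); cy,th,_=r.x
    s=(p[:,0]-.56)*np.cos(th)+(p[:,1]-cy)*np.sin(th)
    o=(I[m][:,0]-I[m][:,2]>70)&(I[m][:,0]-I[m][:,1]>30)
    print('y@.56',cy.round(4),'th',th.round(3),'s',np.percentile(s,[0,2,98,100]).round(3),'band',np.percentile(s[o],[5,50,95]).round(3) if o.any() else None,'rms',np.sqrt((f(r.x)**2).mean()).round(4))
    # peg
    m=(I[:,1]-I[:,0]>30)&(abs(P[:,0]-.56)<.05)&(abs(P[:,1]+.04)<.05)&(P[:,2]>.02)&(P[:,2]<.095)
    p=P[m]; r=least_squares(lambda x:np.hypot(p[:,0]-x[0],p[:,1]-x[1])-.011,[.56,-.04],loss='soft_l1',f_scale=.002)
    print('peg',r.x.round(4),m.sum(),p[:,2].max().round(3))
    m=(abs(P[:,2]-.012)<.004)&(abs(P[:,0]-.56)<.08)&(abs(P[:,1]+.04)<.08)&(I.min(1)>110)
    p=P[m].astype(np.float32); (cc,rr)=cv2.minEnclosingCircle(p[:,:2].copy()); print('base',np.round(cc,4),round(rr,4),p.mean(0).round(4))
E
```

```text
side0 cup n 533 [ 0.498 -0.356  0.06 ] [ 0.604 -0.295  0.102]
y@.56 -0.3254 th -0.077 s [-0.06  -0.059  0.038  0.042] band [0.029 0.033 0.037] rms 0.0026
peg [ 0.5618 -0.0386] 99 0.092
base [ 0.5592 -0.0405] 0.052 [ 0.5582 -0.046   0.0124]
scene0 cup n 368 [ 0.499 -0.352  0.06 ] [ 0.607 -0.296  0.103]
y@.56 -0.327 th -0.107 s [-0.06  -0.055  0.043  0.047] band [0.026 0.032 0.036] rms 0.0044
peg [ 0.5639 -0.0413] 70 0.09
base [ 0.563  -0.0385] 0.0511 [ 0.567  -0.0373  0.0121]
```

Call:
servo_tool([
  [0.02,-0.022,0.024,0],
  [0.02,-0.022,0.024,0],
  [0.02,-0.022,0.024,0],
  [0.02,-0.022,0.024,0],
  [0.02,-0.022,0.024,0],
  [0.02,-0.022,0.02,0.05],
  [0.02,-0.022,0.02,0.05],
  [0.02,-0.022,0.02,0.05],
  [0.015,-0.035,0,0.05],
  [0.01,-0.04,0,0.05],
  [0.01,-0.04,0,0.05],
], gripper=1, grip_force=3)

```text
clock: 1.07
tool_pos: [0.4657, 0.3458, 0.3983]
tcp_rot: [0.001, 0.037, 0.999, -0.004]
ft_force: [0.8, 0.2, -0.1]
grip_width: 0.0913
```

Call:
servo_tool([
  [0.01,-0.04,0,0],
  [0.01,-0.04,0,0],
  [0.01,-0.04,0,0],
  [0.01,-0.04,0,0],
  [0.008,-0.04,0,0],
  [0.008,-0.04,0,0],
  [0.005,-0.04,0,0],
  [0.005,-0.04,0,0],
  [0.005,-0.04,0,0],
  [0.005,-0.04,0,0],
  [0.005,-0.04,-0.01,0],
  [0.005,-0.04,-0.01,0],
])

```text
clock: 2.07
tool_pos: [0.5481, -0.1451, 0.3807]
tcp_rot: [0.004, 0.034, 0.999, -0.004]
ft_force: [1.2, 0.8, -0.8]
grip_width: 0.0911
```

Call:
servo_tool([
  [0,-0.035,-0.02,0],
  [0,-0.035,-0.02,0],
  [0,-0.035,-0.02,0],
  [0,-0.035,-0.02,0],
  [0,-0.025,-0.025,0],
  [0,-0.02,-0.03,0],
  [0,0,0,0],
  [0,0,0,0],
])

```text
clock: 2.73
tool_pos: [0.5447, -0.3446, 0.2388]
tcp_rot: [0.004, 0.037, 0.999, -0.004]
ft_force: [0.4, 0.4, 1.5]
grip_width: 0.0912
```

```bash
python3 - <<'E'
from h import *
c=shot('wrist','w1')
s=robot.read_state(); print({k:np.round(v,4).tolist() for k,v in s.items()})
E
```

```text
{'clock': 2.7833, 'qpos': [-0.5988, 0.2613, 1.8434, -0.0027, 1.0272, -2.0937], 'dq': [0.0228, -0.0303, 0.0008, 0.0026, 0.01, 0.0051], 'joint_torque': [0.4062, -69.8726, -46.9439, 0.0249, -0.0745, -0.0328], 'tool_pos': [0.5445, -0.3441, 0.2385], 'tcp_rot': [0.0035, 0.0372, 0.9993, -0.0035], 'ft_force': [-1.1939, 0.4206, -1.6568], 'wrist_torque': [0.0749, 0.0326, -0.015], 'grip_width': 0.0911}
```

View pics/w1.png

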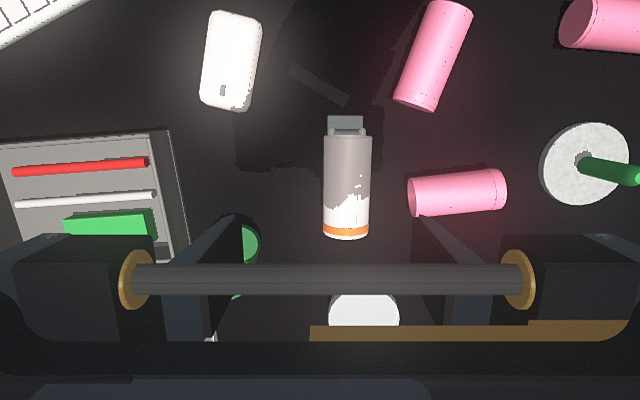

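Wrist view: cup at (347,190), band at (346,231), cradle end at (345,123), pink cup at (457,192), green beaker at (250,243), peg at (610,170).

```bash
python3 - <<'E'
from h import *
from scipy.optimize import least_squares
c=load('w1');P=cloud(c);I=c['image'].astype(int)
box=np.zeros(P.shape[:2],bool); box[125:243,310:385]=1
m=box&(P[...,2]>.06)&(P[...,2]<.11); p=P[m]; print(m.sum(),p.min(0).round(4),p.max(0).round(4))
def f(x):
    q=p[:,:2]-[.56,x[0]]; d=-q[:,0]*np.sin(x[1])+q[:,1]*np.cos(x[1]); return np.hypot(d,p[:,2]-x[2])-.024
r=least_squares(f,[-.33,-.1,.073],loss='soft_l1',f_scale=.001); cy,th,cz=r.x
s=(p[:,0]-.56)*np.cos(th)+(p[:,1]-cy)*np.sin(th)
i=I[m];o=(i[:,0]-i[:,2]>70)
print(r.x.round(4),np.percentile(s,[0,1,50,99,100]).round(4),'band',np.percentile(s[o],[1,50,99]).round(4))
for e in (-.05,.0,.041): print(.56+e*np.cos(th),cy+e*np.sin(th))
pk=(I[...,0]-I[...,1]>60)&(I[...,2]>100); 
b=np.zeros_like(pk); b[160:222,400:515]=1; q=P[pk&b]; print('pink',np.nanmin(q,0).round(3),np.nanmax(q,0).round(3))
g=(I[...,1]-I[...,0]>30); b[:]=0;b[215:300,225:265]=1;q=P[g&b]; print('beaker',np.nanmin(q,0).round(3),np.nanmax(q,0).round(3))
b[:]=0;b[115:215,530:640]=1
w=b&(abs(P[...,2]-.012)<.005)&(I.min(2)>90); cc,rr=cv2.minEnclosingCircle(P[w][:,:2].astype(np.float32)); print('base',np.round(cc,4),rr,P[w].mean(0).round(4))
E
```

```text
4717 [ 0.4995 -0.3532  0.0602] [ 0.6029 -0.2992  0.0987]
[-0.3265 -0.0867  0.0721] [-0.0589 -0.0584 -0.012   0.0397  0.0413] band [0.0287 0.0327 0.037 ]
0.5101879386842354 -0.3222001229448625
0.56 -0.3265312368286689
0.6008458902789271 -0.3300827502133902
pink [ 0.555 -0.249 -0.001] [ 0.605 -0.125  0.05 ]
beaker [ 0.537 -0.488 -0.002] [ 0.717 -0.39   0.239]
base [ 0.5613 -0.0401] 0.050590746104717255 [ 0.5588 -0.0444  0.0116]
```

Call:
servo_tool([
  [0.025,0.005,-0.02,-0.012],
  [0.025,0.005,-0.025,0],
  [0.012,0.003,-0.025,0],
  [0,0,-0.02,0],
  [0,0,-0.01,0],
  [0,0,0,0],
  [0,0,0,0],
])

```text
clock: 3.37
tool_pos: [0.6141, -0.3264, 0.1462]
tcp_rot: [0.009, 0.041, 0.999, -0.006]
ft_force: [0.3, 0.2, -0.1]
grip_width: 0.0913
```

Call:
servo_tool([
  [-0.007,-0.004,-0.02,0],
  [0,0,-0.02,0],
  [0,0,-0.02,0],
  [0,0,-0.015,0],
  [0,0,-0.005,0],
  [0,0,0,0],
  [0,0,0,0],
])

```text
clock: 3.95
tool_pos: [0.6114, -0.3327, 0.0767]
tcp_rot: [0.016, 0.041, 0.999, -0.01]
ft_force: [0.3, 0.1, -0.3]
grip_width: 0.091
```

Call:
servo_tool([
  [-0.004,0.002,-0.015,0],
  [0,0,-0.006,0],
  [0,0,0,0],
  [0,0,0,0],
])

```text
clock: 4.28
tool_pos: [0.6099, -0.3321, 0.0603]
tcp_rot: [0.018, 0.041, 0.999, -0.011]
ft_force: [0.8, 0.1, 0.9]
grip_width: 0.0915
```

```bash
python3 - <<'E'
from h import *
c=shot('wrist','w2'); a=shot('side','s2')
cv2.imwrite('pics/s2c.png',cv2.resize(a['image'][200:320,270:430],None,fx=5,fy=5,interpolation=cv2.INTER_CUBIC)[:,:,::-1])
s=robot.read_state(); print(s['tool_pos'].round(4),s['tcp_rot'].round(4))
E
```

```text
[ 0.6101 -0.3323  0.0605] [ 0.0187  0.0411  0.9989 -0.0115]
```

View pics/w2.png

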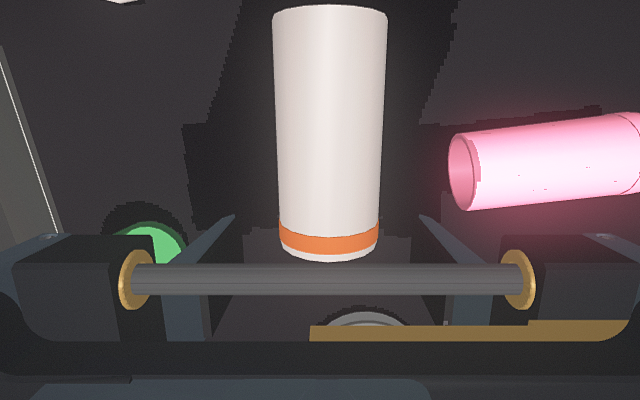

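View pics/s2c.png

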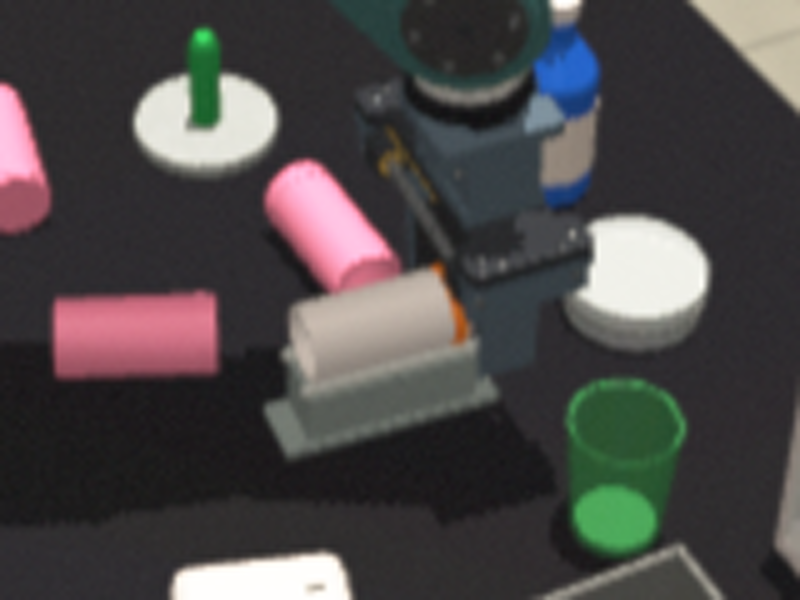

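Call:
servo_tool([
  [-0.005,0.001,-0.009,0],
  [-0.001,0,-0.002,0],
  [0,0,0,0],
])

```text
clock: 4.63
tool_pos: [0.6044, -0.3316, 0.05]
tcp_rot: [0.02, 0.041, 0.999, -0.012]
ft_force: [0.4, -0.2, 0.5]
grip_width: 0.0912
```

Call:
servo_tool([
  [0,0,0,0],
  [0,0,0,0],
  [0,0,0,0],
  [0,0,0,0],
  [0,0,0,0],
  [0,0,0,0],
  [0,0,0,0],
  [0,0,0,0],
], gripper=0, grip_force=3)

```text
clock: 5.3
tool_pos: [0.6044, -0.3313, 0.0501]
tcp_rot: [0.019, 0.041, 0.999, -0.012]
ft_force: [-0.2, 1.7, 0.9]
grip_width: 0.0484
```

Call:
servo_tool([
  [0,0,0.015,0],
  [0,0,0.015,0],
  [0,0,0.015,0],
  [0,0,0.015,0],
  [0,0,0.015,0],
  [0,0,0,0],
])

```text
clock: 5.8
tool_pos: [0.6047, -0.3317, 0.1349]
tcp_rot: [0.02, 0.041, 0.999, -0.012]
ft_force: [-0.1, -0.1, -0.4]
grip_width: 0.0485
```

```bash
python3 - <<'E'
from h import *
c=shot('wrist','w3'); a=shot('side','s3')
x=cv2.resize(a['image'][180:310,270:430],None,fx=3,fy=3,interpolation=cv2.INTER_CUBIC)[:,:,::-1]
y=c['image'][:,160:480,::-1][:390]
cv2.imwrite('pics/s3c.png',np.hstack([x,y]))
s=robot.read_state(); print(s['tool_pos'].round(4),s['tcp_rot'].round(4),s['ft_force'].round(2))
E
```

```text
[ 0.6037 -0.3311  0.1319] [ 0.0192  0.0411  0.9989 -0.0118] [-0.65 -0.83 -0.13]
```

View pics/s3c.png

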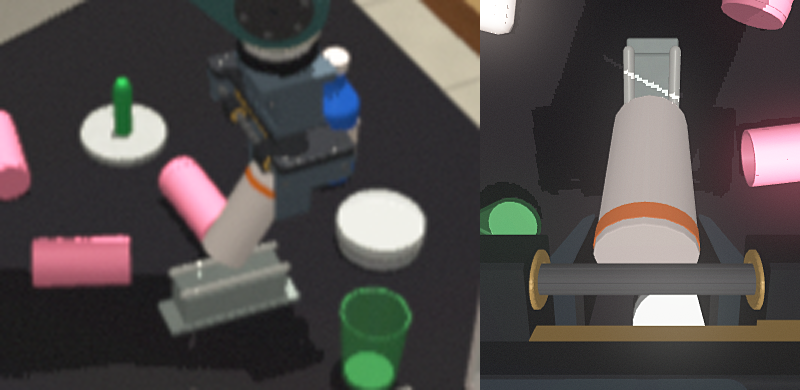

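The cup is swinging mouth-down about the pads: in the side crop the band is at (258,180) and the mouth at (230,245), resting on the cradle. I'll lift on.

Call:
servo_tool([
  [0,0,0.015,0],
  [0,0,0.015,0],
  [0,0,0.015,0],
  [0,0,0.015,0],
  [0,0,0.015,0],
  [0,0,0.01,0],
  [0,0,0,0],
  [0,0,0,0],
  [0,0,0,0],
])

```text
clock: 6.65
tool_pos: [0.6016, -0.3301, 0.2238]
tcp_rot: [0.017, 0.041, 0.999, -0.011]
ft_force: [-0.2, 0.3, -1.1]
grip_width: 0.0484
```

```bash
python3 - <<'E'
from h import *
c=shot('wrist','w4'); a=shot('side','s4')
x=cv2.resize(a['image'][160:290,270:430],None,fx=3,fy=3,interpolation=cv2.INTER_CUBIC)[:,:,::-1]
y=c['image'][:,160:480,::-1][:390]
cv2.imwrite('pics/s4c.png',np.hstack([x,y]))
s=robot.read_state(); print(s['tool_pos'].round(4),s['tcp_rot'].round(4),s['ft_force'].round(2))
E
```

```text
[ 0.6014 -0.3299  0.2231] [ 0.017   0.0411  0.999  -0.0106] [-0.05  0.54 -0.18]
```

View pics/s4c.png

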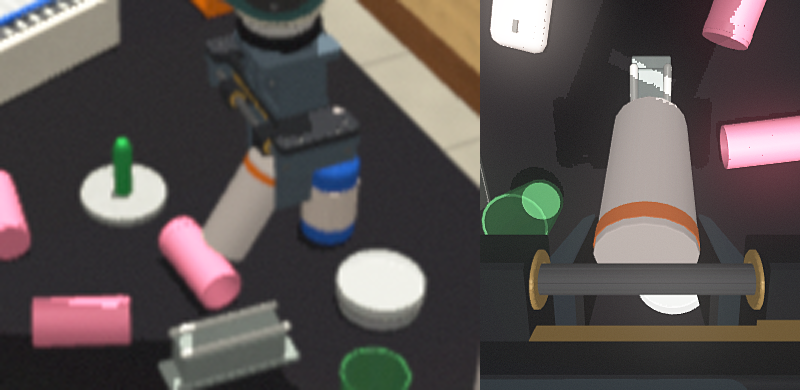

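```bash
cat >> h.py <<'E'
from scipy.optimize import least_squares
def cupfit(tags,box,x0,bands=True):
    """fit cylinder: x0 = centre(3), axis tilt a (about y), b ; axis dir = normalized(ax,ay,-1)"""
    pts=[]
    for t in tags:
        c=load(t);P=cloud(c);I=c['image'].astype(int)
        lo,hi=box
        m=np.all((P>lo)&(P<hi),-1)&(I.max(2)>90)&((I[...,0]-I[...,2]>60)|((abs(I[...,0]-I[...,1])<25)&(abs(I[...,1]-I[...,2])<25)&(I[...,0]>=I[...,2]+3)))
        m&=~((I[...,0]-I[...,1]>40)&(I[...,2]>90))
        pts.append(P[m]); print(t,m.sum())
    p=np.vstack(pts)
    def res(x):
        d=np.array([x[3],x[4],-1]);d/=np.linalg.norm(d); q=p-x[:3]; h=q@d; r=np.linalg.norm(q-np.outer(h,d),axis=1)
        side=r-.024; cap=-(h+.05); return np.where(h<-.046,np.where(r<.021,cap,np.hypot(np.maximum(side,0),0)),side)
    def res2(x):
        d=np.array([x[3],x[4],-1]);d/=np.linalg.norm(d); q=p-x[:3]; h=q@d; r=np.linalg.norm(q-np.outer(h,d),axis=1)
        a=r-.024;b=abs(h)-.05
        return np.minimum(np.maximum(a,b),0)+np.hypot(np.maximum(a,0),np.maximum(b,0))
    s=least_squares(res2,x0,loss='soft_l1',f_scale=.0015,x_scale=[.01,.01,.01,.1,.1])
    print('cup centre',s.x[:3].round(4),'axis',s.x[3:].round(3),'med|res|',np.median(abs(res2(s.x))).round(4)); return s.x
E
python3 - <<'E'
from h import *
box=(np.array([.47,-.375,.10]),np.array([.64,-.285,.262]))
for t in (['w4'],['s4']):
    cupfit(t,box,[.575,-.328,.20,-.8,0.07])
E
```

```text
w4 12567
cup centre [ 0.5361 -0.3225  0.2336] axis [-0.806  0.087] med|res| 0.0057
s4 497
cup centre [ 0.568  -0.3252  0.2109] axis [-0.556  0.062] med|res| 0.0014
```

Call:
servo_tool([
  [0.005,0.025,0,0],
  [0.006,0.03,0,0],
  [0.006,0.03,0,0],
  [0.006,0.03,0,0],
  [0.006,0.03,0,0],
  [0.008,0.03,0,0],
  [0.008,0.03,0,0],
  [0.008,0.03,0,0],
  [0.008,0.02,0,0],
  [0.005,0.01,0,0],
  [0,0,0,0],
  [0,0,0,0],
])

```text
clock: 7.75
tool_pos: [0.6638, -0.0531, 0.2124]
tcp_rot: [0.01, 0.042, 0.999, -0.009]
ft_force: [0.4, -0.9, -0.9]
grip_width: 0.0485
```

Call:
servo_tool([
  [0.01,0.004,-0.02,0],
  [0,0.001,-0.025,0],
  [0,0,-0.025,0],
  [0,0,-0.02,0],
  [0,0,-0.008,0],
  [0,0,0,0],
  [0,0,0,0],
])

```text
clock: 8.33
tool_pos: [0.6727, -0.0564, 0.1109]
tcp_rot: [0.01, 0.045, 0.999, -0.01]
ft_force: [-0.7, -0.5, -0.2]
grip_width: 0.0482
```

```bash
python3 - <<'E'
from h import *
c=shot('scene','sc5'); a=shot('side','s5')
x=cv2.resize(a['image'][140:270,250:410],None,fx=3,fy=3,interpolation=cv2.INTER_CUBIC)[:,:,::-1]
y=cv2.resize(c['image'][140:270,270:376],None,fx=3,fy=3,interpolation=cv2.INTER_CUBIC)[:,:,::-1]
cv2.imwrite('pics/s5c.png',np.hstack([x,y]))
s=robot.read_state(); print(s['tool_pos'].round(4),s['tcp_rot'].round(4),s['ft_force'].round(2))
T=s['tool_pos']
cupfit(['s5'],(T+[-.13,-.05,-.06],T+[.02,.05,.04]),[T[0]-.035,T[1]+.005,T[2]-.012,-.55,.06])
E
```

```text
[ 0.6733 -0.0561  0.1117] [ 0.0106  0.0451  0.9989 -0.0099] [-0.81  0.13 -1.31]
s5 341
cup centre [ 0.6426 -0.0514  0.0985] axis [-0.452  0.047] med|res| 0.0019
```

View pics/s5c.png

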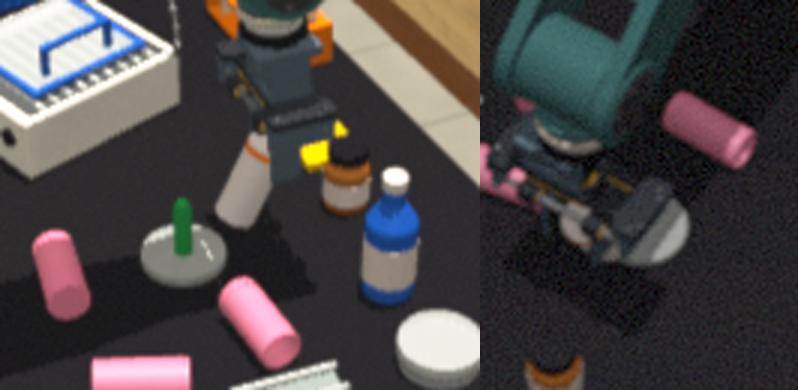

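Call:
servo_tool([
  [0,0.006,-0.008,0],
  [0,0.005,-0.006,0],
  [-0.012,0,0,0],
  [-0.012,0,0,0],
  [-0.01,0,0,0],
  [-0.01,0,0,0],
  [-0.008,0,0,0],
  [0,0,0,0],
  [0,0,0,0],
])

```text
clock: 9.18
tool_pos: [0.6195, -0.043, 0.1006]
tcp_rot: [0.014, 0.045, 0.999, -0.01]
ft_force: [1.1, 0.2, -0.0]
grip_width: 0.0487
```

```bash
cat > look.py <<'E'
import sys
from h import *
k=sys.argv[1]
a=shot('side','s'+k)
s=robot.read_state(); T=s['tool_pos'];print(T.round(4),s['tcp_rot'].round(4),s['ft_force'].round(2))
u,v=[int(z) for z in proj(a,T)]
x=cv2.resize(a['image'][v-70:v+80,u-90:u+90],None,fx=4,fy=4,interpolation=cv2.INTER_CUBIC)[:,:,::-1]
cv2.imwrite(f'pics/s{k}c.png',x)
cupfit(['s'+k],(T+[-.13,-.05,-.075],T+[.02,.05,.04]),[T[0]-.025,T[1]+.005,T[2]-.015,-.25,.03])
E
python3 look.py 6
```

```text
[ 0.6197 -0.043   0.1006] [ 0.0143  0.0448  0.9988 -0.01  ] [ 1.34  0.16 -1.3 ]
s6 310
cup centre [ 0.6013 -0.0394  0.0845] axis [-0.087  0.018] med|res| 0.0017
```

View pics/s6c.png

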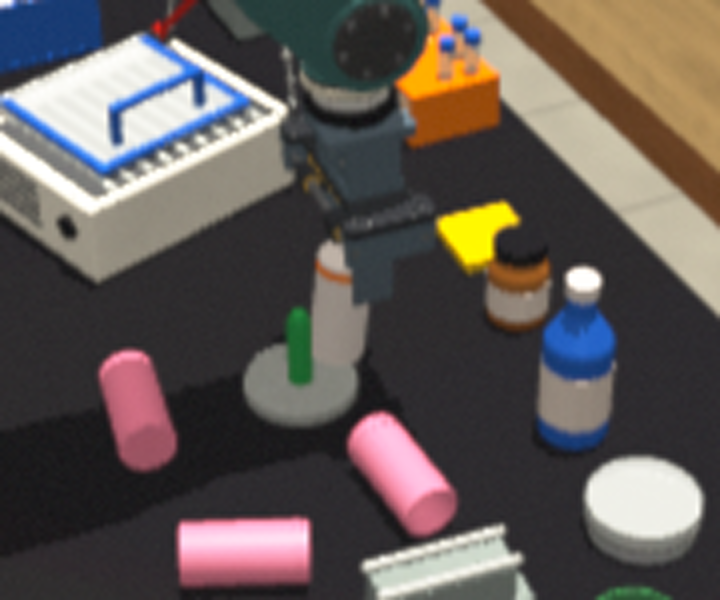

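Call:
servo_tool([
  [-0.004,0,0,0],
  [-0.003,0,0,0],
  [0,0,0,0],
  [0,0,0,0],
])

```text
clock: 9.57
tool_pos: [0.6132, -0.0432, 0.1009]
tcp_rot: [0.015, 0.045, 0.999, -0.01]
ft_force: [-0.4, -0.5, -0.2]
grip_width: 0.0484
```

```bash
python3 look.py 7
```

```text
[ 0.6133 -0.0432  0.1009] [ 0.0149  0.0449  0.9988 -0.01  ] [-0.56  0.1   0.36]
s7 301
cup centre [ 0.5972 -0.0402  0.0838] axis [-0.019  0.019] med|res| 0.0015
```

Call:
servo_tool([
  [0.008,0,0,0],
  [0,0,0.02,0],
  [0,0,0.02,0],
  [0,0,0.02,0],
  [0,0,0.015,0],
  [0,0,0.01,0],
  [0,0,0,0],
  [0,0,0,0],
])

```text
clock: 10.28
tool_pos: [0.6246, -0.0433, 0.1886]
tcp_rot: [0.014, 0.045, 0.999, -0.01]
ft_force: [0.2, 0.4, -1.1]
grip_width: 0.0486
```

Call:
servo_tool([
  [-0.01,0,0,0],
  [-0.012,0,0,0],
  [-0.01,0,0,0],
  [-0.006,0,0,0],
  [0,0,0,0],
  [0,0,0,0],
])

```text
clock: 10.78
tool_pos: [0.5797, -0.043, 0.1842]
tcp_rot: [0.011, 0.045, 0.999, -0.01]
ft_force: [-0.2, 0.1, 0.0]
grip_width: 0.0486
```

```bash
python3 look.py 8; python3 - <<'E'
from h import *
c=shot('scene','sc8')
T=robot.read_state()['tool_pos']
cupfit(['sc8'],(T+[-.13,-.05,-.075],T+[.02,.05,.04]),[T[0]-.015,T[1]+.003,T[2]-.015,-.02,.03])
E
```

```text
[ 0.5798 -0.043   0.1842] [ 0.011   0.0449  0.9989 -0.0098] [-0.2   0.73 -1.35]
s8 357
cup centre [ 0.5638 -0.0396  0.1674] axis [-0.034  0.011] med|res| 0.0014
sc8 198
cup centre [ 0.564  -0.04    0.1673] axis [-0.044 -0.033] med|res| 0.0013
```

View pics/s8c.png

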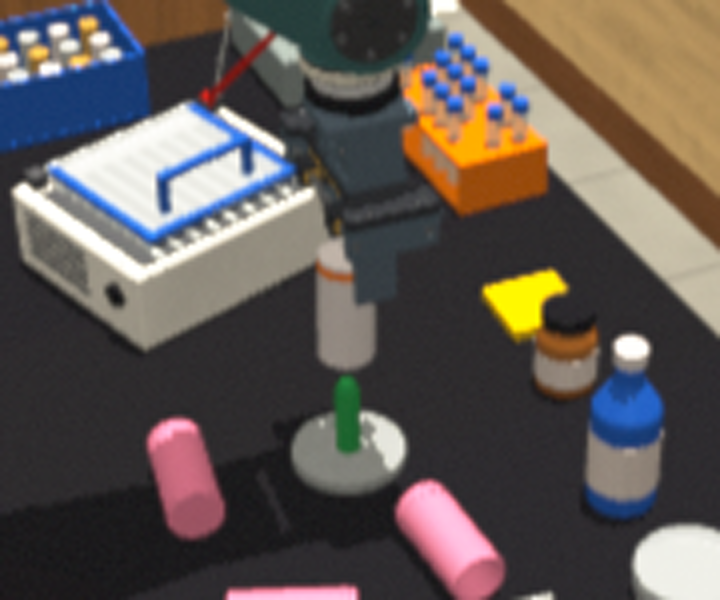

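The cup hangs upright with its axis at (.564,-.040), right over the peg at (.562,-.040). In the crop the cup is at (346,300) and the peg tip at (347,385). Lowering now.

Call:
servo_tool([
  [-0.001,0,-0.012,0],
  [0,0,-0.012,0],
  [0,0,-0.012,0],
  [0,0,-0.012,0],
  [0,0,-0.012,0],
  [0,0,-0.012,0],
  [0,0,0,0],
  [0,0,0,0],
])

```text
clock: 11.55
tool_pos: [0.5788, -0.0429, 0.1023]
tcp_rot: [0.01, 0.045, 0.999, -0.01]
ft_force: [1.0, 0.1, 0.2]
grip_width: 0.0485
```

```bash
python3 look.py 9
```

```text
[ 0.5787 -0.0429  0.1023] [ 0.01    0.0449  0.9989 -0.0097] [-0.39  0.29 -1.49]
s9 306
cup centre [ 0.5626 -0.0394  0.0863] axis [-0.045  0.018] med|res| 0.0014
```

Call:
servo_tool([
  [0,0,-0.01,0],
  [0,0,-0.008,0],
  [0,0,-0.006,0],
  [0,0,-0.004,0],
  [0,0,0,0],
  [0,0,0,0],
])

```text
clock: 12.1
tool_pos: [0.5805, -0.0432, 0.0734]
tcp_rot: [0.012, 0.045, 0.999, -0.01]
ft_force: [-1.1, -0.8, 4.1]
grip_width: 0.0479
```

```bash
python3 look.py 10
```

```text
[ 0.5805 -0.0432  0.0735] [ 0.0119  0.0448  0.9989 -0.01  ] [-0.34  0.3   0.44]
s10 544
cup centre [ 0.5602 -0.0415  0.0587] axis [-0.114 -0.12 ] med|res| 0.006
```

View pics/s10c.png

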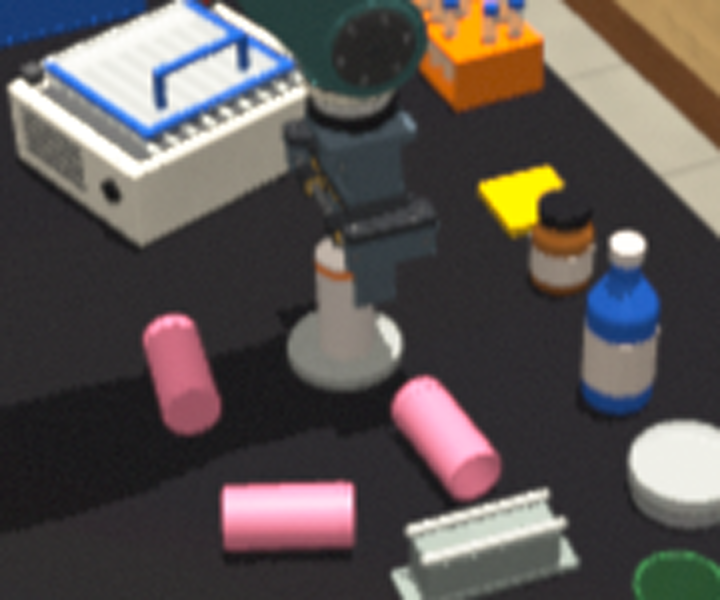

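Call:
servo_tool([
  [0,0,0,0],
  [0,0,0,0],
  [0,0,0,0],
  [0,0,0,0],
  [0,0,0,0],
  [0,0,0,0],
], gripper=0.85)

```text
clock: 12.65
tool_pos: [0.5808, -0.0431, 0.0743]
tcp_rot: [0.012, 0.045, 0.999, -0.01]
ft_force: [0.4, 0.5, -0.7]
grip_width: 0.0774
```

Call:
servo_tool([
  [0,0,0.02,0],
  [0,0,0.03,0],
  [0,0,0.035,0],
  [0,0,0.035,0],
  [0,0,0.035,0],
  [0,0,0.03,0],
  [0,0,0,0],
  [0,0,0,0],
])

```text
clock: 13.32
tool_pos: [0.5773, -0.0427, 0.2668]
tcp_rot: [0.011, 0.045, 0.999, -0.01]
ft_force: [0.3, -0.7, -0.8]
grip_width: 0.0775
```

```bash
python3 - <<'E'
from h import *
a=shot('side','s11');c=shot('scene','sc11')
s=robot.read_state();print(s['tool_pos'].round(4),s['tcp_rot'].round(4))
C=np.array([.562,-.04,.062])
im=[]
for n,k in ((a,'s11'),(c,'sc11')):
    cupfit([k],(C+[-.04,-.04,-.04],C+[.04,.04,.06]),[.562,-.04,.062,0,0])
    u,v=[int(z) for z in proj(n,C)]
    im.append(cv2.resize(n['image'][v-50:v+50,u-50:u+50],None,fx=4,fy=4,interpolation=cv2.INTER_CUBIC)[:,:,::-1])
cv2.imwrite('pics/s11c.png',np.hstack(im))
E
```

```text
[ 0.5772 -0.0426  0.2657] [ 0.01    0.0448  0.9989 -0.0097]
s11 356
cup centre [ 0.5628 -0.04    0.063 ] axis [0.009 0.002] med|res| 0.0015
sc11 336
cup centre [ 0.5637 -0.0415  0.0619] axis [-0.007 -0.011] med|res| 0.0015
```

View pics/s11c.png

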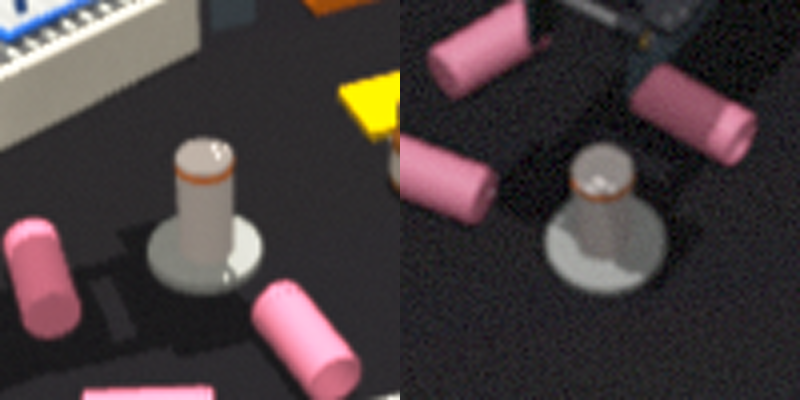

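View pics/sc11.png

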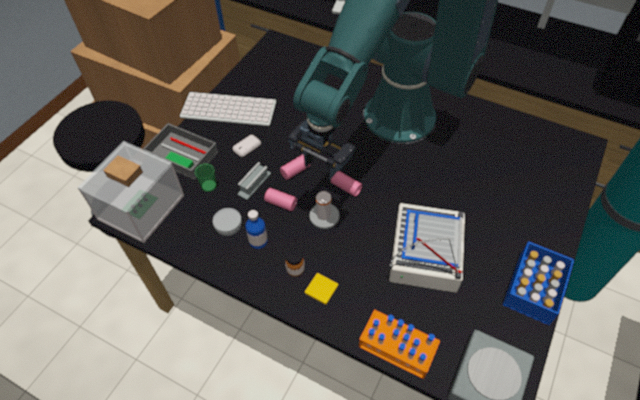

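Step 1 looks done: the cup stands upright with its centre at (.563,-.041,.062), and the peg is at (.562,-.040). Next is the dryer. I'll move the wrist camera above it.

```bash
python3 - <<'E'
from h import *
for k in ('s11','sc11'):
    c=load(k);P=cloud(c);I=c['image'].astype(int)
    reg=np.all((P>[.4,.1,.02])&(P<[.85,.6,.4]),-1)
    b=reg&(I[...,2]-I[...,0]>50)
    bar=b&(P[...,2]>.125)&(P[...,2]<.16)
    q=P[bar]; print(k,'bar',len(q)); 
    if len(q)>5:
        vx,vy,x0,y0=cv2.fitLine(q[:,:2].astype(np.float32),cv2.DIST_HUBER,0,.01,.01).ravel(); print('dir',np.arctan2(vy,vx),q.min(0).round(3),q.max(0).round(3),np.median(q,0).round(3))
    e=P[b&(P[...,2]>.085)&(P[...,2]<.115)]
    r=cv2.minAreaRect(e[:,:2].astype(np.float32)); print('flap rect',r,np.median(e[:,2]))
    red=reg&(I[...,0]-I[...,1]>60)&(I[...,0]-I[...,2]>60)
    q=P[red]; print('red',len(q)); 
    if len(q): 
        o=np.argsort(q[:,2]); print(q[o][::max(1,len(o)//12)].round(3).tolist())
E
```

```text
s11 bar 81
dir 0.3002291 [0.5   0.244 0.125] [0.604 0.287 0.15 ] [0.553 0.268 0.141]
flap rect ((0.634924054145813, 0.42000851035118103), (0.4260360598564148, 0.37838244438171387), 5.880558013916016) 0.10138502824677409
red 197
[[0.841, 0.311, 0.021], [0.829, 0.259, 0.029], [0.828, 0.259, 0.039], [0.848, 0.261, 0.052], [0.833, 0.305, 0.055], [0.847, 0.43, 0.058], [0.823, 0.285, 0.06], [0.833, 0.277, 0.061], [0.85, 0.265, 0.063], [0.832, 0.312, 0.066], [0.611, 0.428, 0.105], [0.621, 0.39, 0.146], [0.643, 0.34, 0.205]]
sc11 bar 104
dir 0.32406542 [0.501 0.251 0.135] [0.632 0.42  0.159] [0.554 0.271 0.142]
flap rect ((0.6348071694374084, 0.4023381471633911), (0.3797297775745392, 0.4305639863014221), 89.50515747070312) 0.10111334212016088
red 554
[[0.826, 0.389, 0.046], [0.841, 0.265, 0.054], [0.849, 0.436, 0.055], [0.821, 0.271, 0.056], [0.828, 0.421, 0.057], [0.832, 0.42, 0.058], [0.843, 0.337, 0.059], [0.825, 0.423, 0.06], [0.838, 0.263, 0.061], [0.833, 0.458, 0.062], [0.838, 0.427, 0.065], [0.623, 0.4, 0.138], [0.656, 0.307, 0.246]]
```

Call:
servo_tool([
  [-0.006,0.03,0.008,0.04],
  [-0.006,0.03,0.008,0.04],
  [-0.006,0.03,0.008,0.04],
  [-0.006,0.03,0.008,0.04],
  [-0.006,0.03,0.008,0.04],
  [-0.006,0.03,0.004,0.04],
  [-0.006,0.03,0,0.04],
  [-0.006,0.03,0,0.04],
  [-0.006,0.02,0,0.04],
  [-0.004,0.01,0,0.04],
  [0,0,0,0],
  [0,0,0,0],
])

```text
clock: 14.42
tool_pos: [0.5082, 0.2367, 0.2921]
tcp_rot: [-0.001, -0.163, 0.987, -0.01]
ft_force: [0.8, 0.2, 0.1]
grip_width: 0.0777
```

```bash
python3 - <<'E'
from h import *
c=shot('wrist','w12')
s=robot.read_state(); print({k:np.round(v,4).tolist() for k,v in s.items() if k in('clock','qpos','tool_pos','tcp_rot')})
E
```

```text
{'clock': 14.4667, 'qpos': [0.403, 0.0736, 1.96, -0.0218, 1.1161, -1.4856], 'tool_pos': [0.5083, 0.2363, 0.2921], 'tcp_rot': [-0.0015, -0.163, 0.9866, -0.0105]}
```

View pics/w12.png

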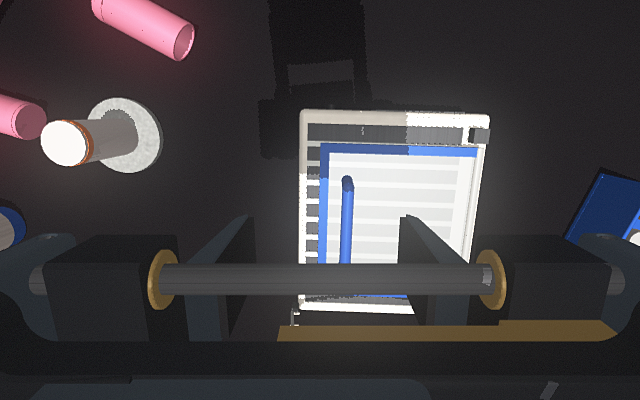

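Wrist view: the blue bar runs vertically at (347,180–265), the hinge is on the right at x≈480, and the cup stands at upper left (70,140).

```bash
python3 - <<'E'
from h import *
c=load('w12');P=cloud(c);I=c['image'].astype(int)
b=(I[...,2]-I[...,0]>60); R=np.zeros_like(b); R[170:262,325:365]=1
m=b&R&(P[...,2]>.12)&(P[...,2]<.16); q=P[m]; print(len(q),q.min(0).round(4),q.max(0).round(4))
l=cv2.fitLine(q.astype(np.float32),cv2.DIST_HUBER,0,.01,.01).ravel();
if l[0]<0:l[:3]*=-1
print('bar dir',l[:3].round(3),np.arctan2(l[1],l[0]).round(4),'pt',l[3:].round(4),'z95',np.percentile(q[:,2],95))
# flap blue frame lower, edges
R[:]=0;R[140:262,310:480]=1
m2=b&R&(P[...,2]>.09)&(P[...,2]<.115); q2=P[m2]
a=np.arctan2(l[1],l[0]); ex=np.array([np.cos(a),np.sin(a)]);ey=np.array([-ex[1],ex[0]])
B=l[3:5]
for n,qq in (('bar',q),('frame',q2)): print(n,'along',np.percentile((qq[:,:2]-B)@ex,[0,1,99,100]).round(4),'across',np.percentile((qq[:,:2]-B)@ey,[0,1,50,99,100]).round(4),'z',np.median(qq[:,2]).round(4))
# dryer white top extents
w=(P[...,2]>.075)&(P[...,2]<.12); R[:]=0;R[100:235,290:500]=1
qq=P[w&R]; print('dryer along',np.percentile((qq[:,:2]-B)@ex,[0,1,99,100]).round(4),'across',np.percentile((qq[:,:2]-B)@ey,[0,1,99,100]).round(4))
# pointer from scene & side in this frame
for k in ('s11','sc11','s0','sc0'):
    k={'s0':'side0','sc0':'scene0'}.get(k,k)
    c=load(k);PP=cloud(c);J=c['image'].astype(int)
    red=np.all((PP>[.55,.2,.09])&(PP<[.75,.5,.3]),-1)&(J[...,0]-J[...,1]>50)&(J[...,0]-J[...,2]>50)
    r=PP[red]; al=(r[:,:2]-B)@ex; ac=(r[:,:2]-B)@ey
    f=cv2.fitLine(np.stack([ac,r[:,2]],1).astype(np.float32),cv2.DIST_HUBER,0,.005,.01).ravel()
    print(k,len(r),'along',np.median(al).round(4),'ang',np.arctan(-f[1]/f[0]).round(4),'at across .139 z=',(f[3]+f[1]/f[0]*(.139-f[2])).round(4),'rng',ac.min().round(3),ac.max().round(3),r[:,2].max().round(3))
    bb=np.all((PP>[.45,.2,.125])&(PP<[.66,.35,.16]),-1)&(J[...,2]-J[...,0]>60); z=PP[bb]; print('  bar',((z[:,:2]-B)@ex).min().round(3),((z[:,:2]-B)@ex).max().round(3),np.median((z[:,:2]-B)@ey).round(4))
E
```

```text
863 [0.4999 0.2498 0.1366] [0.5819 0.283  0.1446]
bar dir [0.95  0.312 0.008] 0.3176 pt [0.5367 0.2647 0.1421] z95 0.14342534286109912
bar along [-0.0386 -0.037   0.0431  0.0455] across [-0.0066 -0.0059 -0.0003  0.0058  0.0061] z 0.1419
frame along [-0.0737 -0.0728  0.0598  0.0637] across [-0.0303 -0.0302  0.0004  0.1357  0.1384] z 0.1008
dryer along [-0.1086 -0.106   0.0285  0.0376] across [-0.0557 -0.0517  0.1492  0.1556]
s11 44 along 0.1227 ang 0.8191 at across .139 z= 0.0956 rng 0.0 0.14 0.245
  bar -0.04 0.069 -0.0033
sc11 87 along 0.1263 ang 0.8039 at across .139 z= 0.1004 rng -0.003 0.143 0.25
  bar -0.038 0.072 0.0
side0 53 along 0.1231 ang 0.805 at across .139 z= 0.0973 rng -0.006 0.144 0.247
  bar -0.042 0.069 -0.0027
scene0 86 along 0.1259 ang 0.8 at across .139 z= 0.1007 rng -0.003 0.143 0.244
  bar -0.037 0.074 -0.0001
```

Pointer angle ≈ 0.805 rad, bar centre ≈ (0.551, 0.270, 0.137), bar direction 0.318 rad. Moving above the bar.

Call:
servo_tool([
  [0.02,0.016,-0.015,-0.01],
  [0.018,0.013,-0.025,0],
  [0.003,0.002,-0.025,0],
  [0,0,-0.02,0],
  [0,0,-0.01,0],
  [0,0,0,0],
  [0,0,0,0],
])

```text
clock: 15.05
tool_pos: [0.5541, 0.2604, 0.1931]
tcp_rot: [-0.001, -0.151, 0.988, -0.011]
ft_force: [-0.5, -0.9, 0.8]
grip_width: 0.0776
```

Call:
servo_tool([
  [-0.002,0.009,-0.015,0.014],
  [0,0,-0.02,0],
  [0,0,-0.015,0],
  [0,0,-0.008,0],
  [0,0,0,0],
  [0,0,0,0],
])

```text
clock: 15.55
tool_pos: [0.5541, 0.2712, 0.1365]
tcp_rot: [0.003, -0.159, 0.987, -0.01]
ft_force: [-0.1, 0.1, 1.0]
grip_width: 0.0776
```

```bash
python3 - <<'E'
from h import *
c=shot('wrist','w13');a=shot('side','s13')
s=robot.read_state();T=s['tool_pos']; print(T.round(4),s['tcp_rot'].round(4))
u,v=[int(z) for z in proj(a,T)]
x=cv2.resize(a['image'][v-55:v+45,u-60:u+60],None,fx=3.9,fy=3.9,interpolation=cv2.INTER_CUBIC)[:,:,::-1]
cv2.imwrite('pics/s13c.png',np.hstack([x[:390],c['image'][:390,160:480,::-1]]))
P=cloud(c);I=c['image'].astype(int)
b=(I[...,2]-I[...,0]>60)&np.all((P>[.45,.2,.125])&(P<[.66,.35,.16]),-1); q=P[b]
R=np.array([[np.cos(.3176),np.sin(.3176)],[-np.sin(.3176),np.cos(.3176)]])
w=(q[:,:2]-T[:2])@R.T; print(len(q),'along',w[:,0].min(),w[:,0].max(),'across',np.percentile(w[:,1],[1,50,99]).round(4))
E
```

```text
[0.5544 0.2712 0.1369] [ 0.0031 -0.1586  0.9873 -0.0096]
2322 along -0.05604613599494097 0.0469847735918005 across [-0.007  -0.0006  0.0037]
```

View pics/s13c.png

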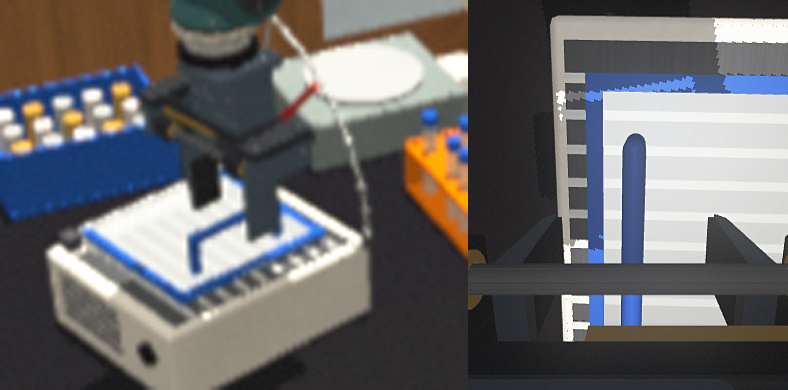

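The bar sits between the fingers, with only about 1 mm of sideways offset. I'll go down 17 mm and close.

Call:
servo_tool([
  [-0.002,-0.001,-0.01,0],
  [0,0,-0.005,0],
  [0,0,0,0],
  [0,0,0,0],
])

```text
clock: 15.98
tool_pos: [0.5532, 0.2706, 0.1226]
tcp_rot: [0.005, -0.159, 0.987, -0.009]
ft_force: [1.0, -0.4, -0.2]
grip_width: 0.0776
```

Call:
servo_tool([
  [0,0,0,0],
  [0,0,0,0],
  [0,0,0,0],
  [0,0,0,0],
  [0,0,0,0],
  [0,0,0,0],
  [0,0,0,0],
  [0,0,0,0],
  [0,0,0,0],
  [0,0,0,0],
], gripper=0, grip_force=15)

```text
clock: 16.82
tool_pos: [0.5537, 0.2707, 0.1234]
tcp_rot: [0.005, -0.159, 0.987, -0.009]
ft_force: [5.2, -15.0, 3.3]
grip_width: 0.0139
```

Call:
servo_tool([
  [0.0005,-0.0015,0,0],
  [0,-0.0005,0,0],
  [0,0,0,0],
  [0,0,0,0],
])

```text
clock: 17.15
tool_pos: [0.5541, 0.2696, 0.1234]
tcp_rot: [0.005, -0.158, 0.987, -0.008]
ft_force: [-0.6, -1.2, -0.5]
grip_width: 0.0115
```

Call:
servo_tool([
  [-0.0007,0.0022,0.007,0],
  [-0.0007,0.0022,0.007,0],
  [-0.0009,0.0029,0.0066,0],
  [-0.0009,0.0029,0.0066,0],
  [0,0,0,0],
  [0,0,0,0],
])

```text
clock: 17.65
tool_pos: [0.5508, 0.2805, 0.1528]
tcp_rot: [0.006, -0.157, 0.987, -0.008]
ft_force: [1.5, -0.6, -2.8]
grip_width: 0.0117
```

Call:
servo_tool([
  [-0.0012,0.0036,0.0064,0],
  [-0.0013,0.004,0.006,0],
  [-0.0014,0.0043,0.006,0],
  [-0.0015,0.0046,0.0056,0],
  [-0.0016,0.0048,0.0054,0],
  [0,0,0,0],
  [0,0,0,0],
])

```text
clock: 18.23
tool_pos: [0.5445, 0.3007, 0.1843]
tcp_rot: [0.006, -0.158, 0.987, -0.01]
ft_force: [2.0, -1.3, -2.0]
grip_width: 0.0116
```

Call:
servo_tool([
  [-0.0018,0.0056,0.0052,0],
  [-0.0018,0.0056,0.005,0],
  [-0.0019,0.0058,0.0048,0],
  [-0.002,0.006,0.0045,0],
  [-0.002,0.006,0.0042,0],
  [0,0,0,0],
  [0,0,0,0],
])

```text
clock: 18.82
tool_pos: [0.5365, 0.3268, 0.2089]
tcp_rot: [0.007, -0.158, 0.987, -0.013]
ft_force: [0.9, -3.4, 1.4]
grip_width: 0.0114
```

```bash
cat > flap.py <<'E'
import sys
from h import *
k=sys.argv[1]
s=robot.read_state();T=s['tool_pos']; print(T.round(4),s['tcp_rot'].round(4),s['ft_force'].round(2),s['dq'].round(3))
a=.3176;ex=np.array([np.cos(a),np.sin(a)]);ey=np.array([-ex[1],ex[0]]);H=np.array([.5077,.4025])
im=[]
for n in ('side','scene'):
    c=shot(n,n+k);P=cloud(c);J=c['image'].astype(int)
    al=(P[...,:2]-H)@ex;ac=(P[...,:2]-H)@ey;z=P[...,2]-.097
    box=(abs(al)<.135)&(ac>-.2)&(ac<.03)&(z>-.005)&(z<.22)
    red=box&(al>.09)&(J[...,0]-J[...,1]>50)&(J[...,0]-J[...,2]>50)
    blue=box&(al<.1)&(J[...,2]-J[...,0]>50)
    def fit(m,r0=0.05):
        x=ac[m];y=z[m];r=np.hypot(x,y);g=r>r0
        f=cv2.fitLine(np.stack([x,y],1).astype(np.float32),cv2.DIST_HUBER,0,.005,.01).ravel()
        return m.sum(),np.arctan2(-f[1]/f[0],1).round(3),np.median(np.arctan2(y[g],-x[g])).round(3)
    # bar excluded: project onto normal; panel points
    print(n,'pointer n,line,median',fit(red))
    for th in (.75,):
        nrm=ac*np.sin(th)+z*np.cos(th); rad=-ac*np.cos(th)+z*np.sin(th)
    pan=blue&(abs(nrm)<.02); print('   panel',fit(pan)); br=blue&(nrm>.028)&(rad>.1)
    if br.sum()>3: 
        x=ac[br];y=z[br]; print('   bar',br.sum(),(np.arctan2(np.median(y),-np.median(x))-np.arctan2(.04,.14)).round(3))
    u,v=[int(q) for q in proj(c,np.r_[H+ex*.03-ey*.07,.15])]
    im.append(cv2.resize(c['image'][v-50:v+50,u-50:u+50],None,fx=4,fy=4,interpolation=cv2.INTER_CUBIC)[:,:,::-1])
cv2.imwrite(f'pics/f{k}.png',np.hstack(im))
E
python3 flap.py 14
```

```text
[0.5365 0.3268 0.2089] [ 0.0069 -0.158   0.9873 -0.013 ] [ 0.94 -3.4   1.43] [ 0.004 -0.001 -0.002  0.002  0.004  0.002]
side pointer n,line,median (np.int64(21), np.float32(0.83), np.float64(0.8))
   panel (np.int64(112), np.float32(0.629), np.float64(0.726))
   bar 64 0.705
scene pointer n,line,median (np.int64(107), np.float32(0.802), np.float64(0.814))
   panel (np.int64(281), np.float32(0.709), np.float64(0.73))
   bar 81 0.728
```

View pics/f14.png

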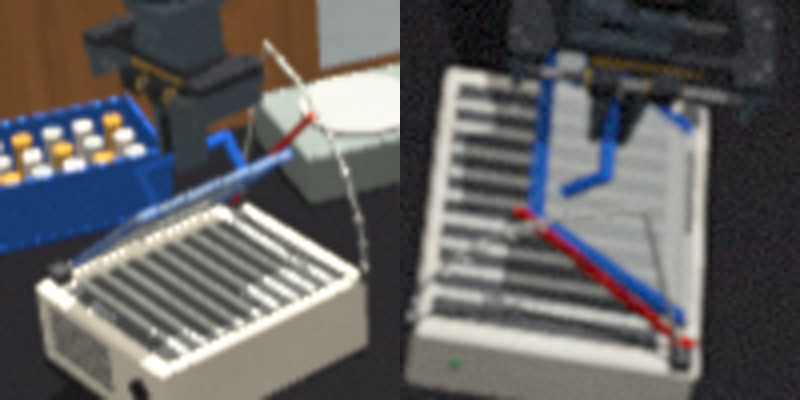

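Scene crop: the flap edge (680,315)-(540,215) is just below the pointer (690,340)-(520,210). The flap is at ≈0.725 and the pointer at ≈0.805, so another 0.08 rad is needed.

Call:
servo_tool([
  [-0.0013,0.0042,0.0025,0],
  [-0.0013,0.0042,0.0022,0],
  [0,0,0,0],
  [0,0,0,0],
  [0,0,0,0],
  [0,0,0,0],
])

```text
clock: 19.42
tool_pos: [0.5346, 0.3329, 0.2125]
tcp_rot: [0.006, -0.157, 0.987, -0.014]
ft_force: [1.1, -2.5, 2.5]
grip_width: 0.0115
```

```bash
python3 flap.py 15
```

```text
[0.5346 0.3329 0.2125] [ 0.0065 -0.1573  0.9874 -0.014 ] [ 1.1  -2.5   2.48] [-0.005  0.001 -0.001 -0.001 -0.004 -0.004]
side pointer n,line,median (np.int64(18), np.float32(0.837), np.float64(0.802))
   panel (np.int64(131), np.float32(0.771), np.float64(0.762))
   bar 70 0.742
scene pointer n,line,median (np.int64(101), np.float32(0.796), np.float64(0.816))
   panel (np.int64(258), np.float32(0.762), np.float64(0.782))
   bar 86 0.776
```

View pics/f15.png

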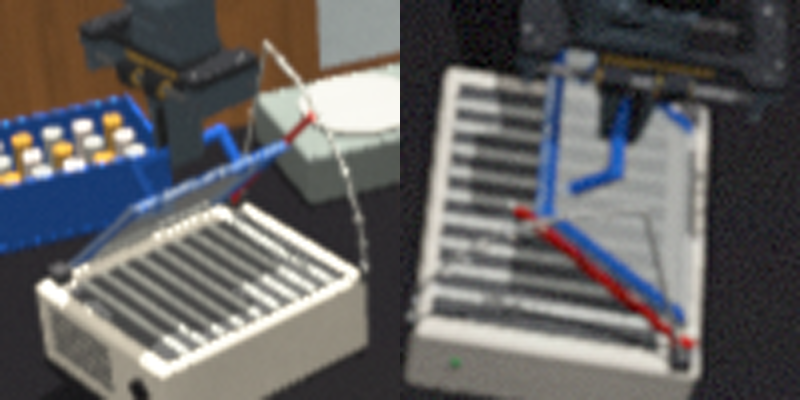

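Call:
servo_tool([
  [-0.0013,0.0042,0.005,0],
  [0,0,0,0],
  [0,0,0,0],
  [0,0,0,0],
  [0,0,0,0],
  [0,0,0,0],
])

```text
clock: 20.02
tool_pos: [0.5325, 0.3378, 0.2165]
tcp_rot: [0.006, -0.157, 0.987, -0.013]
ft_force: [1.3, -1.8, 1.5]
grip_width: 0.0115
```

```bash
python3 flap.py 16
```

```text
[0.5325 0.3378 0.2165] [ 0.0057 -0.157   0.9875 -0.0133] [ 1.31 -1.8   1.49] [ 0.001 -0.     0.     0.     0.     0.002]
side pointer n,line,median (np.int64(20), np.float32(0.826), np.float64(0.805))
   panel (np.int64(164), np.float32(0.801), np.float64(0.803))
   bar 76 0.777
scene pointer n,line,median (np.int64(94), np.float32(0.797), np.float64(0.816))
   panel (np.int64(249), np.float32(0.801), np.float64(0.823))
   bar 93 0.81
```

View pics/f16.png

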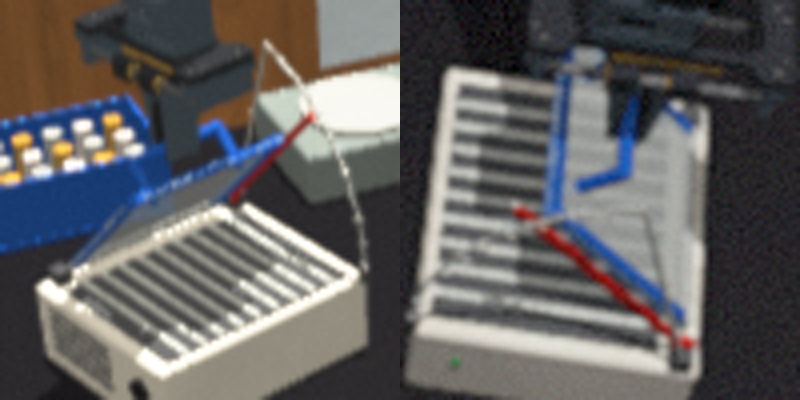

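In both views the blue edge and the red arm run in line (flap ≈0.80, pointer ≈0.81). I'll hold for a second, then check drift, the cup and the bystanders.

Call:
servo_tool([
  [0,0,0,0],
  [0,0,0,0],
  [0,0,0,0],
  [0,0,0,0],
  [0,0,0,0],
  [0,0,0,0],
  [0,0,0,0],
  [0,0,0,0],
  [0,0,0,0],
  [0,0,0,0],
])

```text
clock: 20.95
tool_pos: [0.5325, 0.3378, 0.2165]
tcp_rot: [0.006, -0.157, 0.988, -0.013]
ft_force: [1.5, -2.1, 0.8]
grip_width: 0.0116
```

```bash
python3 flap.py 17; python3 - <<'E'
from h import *
C=np.array([.562,-.04,.062])
for k in ('side17','scene17'): cupfit([k],(C+[-.04,-.04,-.04],C+[.04,.04,.06]),[.562,-.04,.062,0,0])
a=load('side0')['image'].astype(int);b=load('side17')['image'].astype(int)
cv2.imwrite('pics/end.png',load('side17')['image'][:,:,::-1])
E
```

```text
[0.5325 0.3378 0.2165] [ 0.0057 -0.1569  0.9875 -0.0132] [ 1.49 -2.09  0.78] [-0.002 -0.     0.001  0.002  0.002 -0.001]
side pointer n,line,median (np.int64(18), np.float32(0.826), np.float64(0.805))
   panel (np.int64(165), np.float32(0.808), np.float64(0.802))
   bar 76 0.776
scene pointer n,line,median (np.int64(95), np.float32(0.799), np.float64(0.814))
   panel (np.int64(256), np.float32(0.803), np.float64(0.821))
   bar 92 0.81
side17 352
cup centre [ 0.563  -0.0402  0.0632] axis [ 0.002 -0.001] med|res| 0.0015
scene17 342
cup centre [ 0.5636 -0.0414  0.0622] axis [ 0.012 -0.012] med|res| 0.0013
```

View pics/end.png

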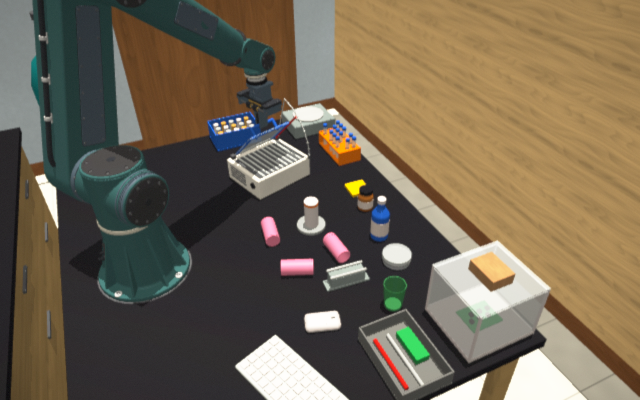

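The cup is on the peg at (311,214) and the flap is held up beside the pointer at (283,133). The bystanders are where they were at the start, and nothing is drifting. Handing in.

```bash
python3 -c "
from bench import robot
print(robot.sign_off())"
```

```text
the job is handed in; nothing more can be done
None
```

The cup is mouth-down over the peg and let go, and I handed the job in at about 21 s with the gripper holding the flap in line with the pointer.

- **Cup:** I gripped it lightly at the banded end so it swung mouth-down, but it hung about 25–30° off vertical. I straightened it by pressing its side gently against the peg, then lowered it over and released it. The last fits put its centre at (0.563, -0.041, 0.063), about 1–2 mm from the peg's axis, and upright within about 0.02 rad.
- **Flap:** I gripped the blue bar with 15 N and lifted it along its arc. The panel's fitted angle was 0.80–0.82 rad and the pointer's 0.80–0.83. It did not drift over a 1 s hold.
- **Disagreement:** a side-view estimate from the bar alone read a little lower, at 0.776. That is still well inside the 0.08 rad tolerance.
- **Everything else:** the pointer read the same angle before and after. The bystanders looked unmoved in the last picture, though I checked them by eye only. No check failed.

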